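# Hang the draining basket over the bowl on an S-hook

### The job

Set up the drip stand for draining: take the longer of the two S-hooks from the utensil rail and hang it on the stand's bar, between the two collars above the bowl. Then hang the wire draining basket by the top of its loop handle from that hook's lower loop, so that it hangs upright and still over the bowl without touching it. Leave the shorter hook on the rail and do not push the bowl away.

Things in the scene. Friction and masses are not known exactly. Their poses are not given: they have to be found in the camera images.
- drip_stand: drip stand, fixed: round dark foot, an upright 10 mm steel bar that bends into a level arm, its centre 345 mm up. Origin on the worktop right under the hanging place; y runs along the arm towards the upright, 145 mm away; x points away from the robot. The arm runs on 60 mm past the hanging place to an 18 mm ball
- hang_place (a point): top of the arm's 10 mm bar at the hanging place, 350 mm above the worktop, half-way between two collars (19 mm diameter, 38 mm clear between them); axes as the stand's
- hook_rail: counter-top utensil rail, fixed: a level 10 mm steel bar along its y axis, bar centre 225 mm above the worktop, on two uprights 180 mm apart with 60 mm round feet. Origin on the worktop under the bar's middle; x points away from the robot. Both S-hooks hang on it, 60 to 90 mm apart, in either order
- long_hook: the longer S-hook, loose, 50 g: 6 mm round steel, 102 mm end to end, loops 26 mm inside, 38 mm outside. Origin at its centre; z up (it hangs plumb), x away from the robot; it lies flat in its x-z plane. A straight slanting shank runs through the centre from (x -16, z +32) to (x +16, z -32) mm and is gripped there, along y
- long_hook_mid (a point): centre of the longer S-hook, on its shank, same axes; 45 mm below the bar's top when hung
- long_hook_top (a point): inside top of the upper loop, 45 mm above the centre; it rests on the bar's top. The loop is a half circle about z = +32 mm, its free tip on the +x side (away from the robot), ending at z = +29 mm; so the hook comes on from the robot's side with the tip over the bar, then down
- long_hook_low (a point): inside bottom of the lower loop, 45 mm below the centre, where a hung thing bears. Half circle about z = -32 mm, its free tip on the -x side (towards the robot), ending at z = -29 mm; it opens upward there
- short_hook_mid (a point): centre of the shorter S-hook, 66 mm from end to end, otherwise of the same make; to be left hanging on the rail
- basket_mid (a point): centre, 73.5 mm above the underside, of the round wire draining basket: loose, about 200 g, 106 mm across at the rim, 50 mm deep, 147 mm high with its rigid loop handle; z up. It stands on the worktop
- loop_grip (a point): place to grip the loop handle, 114 mm above the basket's underside, between its two straight upright sides: 5 mm wires at y = +-17.5 mm, 40 mm over the outsides, straight from 96 to 127 mm up; gripped along y. Below, the handle leans out to the rim at y = +-53 mm. The loop lies in the basket's y-z plane
- loop_top (a point): inside top of the loop handle (underside of the 5 mm wire), 142 mm above the basket's underside, at the crown of a half circle 30 mm wide inside; it bears on the hook's lower loop
- basket: the draining basket; origin at the centre of its underside
- bowl: grey stoneware bowl, 170 mm across, 97 mm high, loose, on the worktop under the hanging place; origin at the centre of its underside

How it is judged (in metres and radians):
On the way:
1. the longer hook hangs on the stand's bar between the collars, let go (y of long_hook_top in the frame of hang_place between -0.02 and 0.02 m and z of long_hook_top in the frame of hang_place between -0.004 and 0.004 m and distance between long_hook_top and hang_place below 0.025 m and angle between long_hook_mid's own z axis and vertical below 0.2 rad and contact force between long_hook and drip_stand above 0.25 N and contact force between the fingers and long_hook below 0.05 N), for 0.3 s.
At the end, for the whole second after the job is handed in: Long hook on the bar between the collars (20 mm along it, 4 mm in height, 0.2 rad plumb); basket hung in its lower loop (8 mm), upright to 0.12 rad, still (0.04 m/s, 0.5 rad/s), within 40 mm of the bowl's middle, not touching it; short hook within 25 mm and bowl within 30 mm of their starts (y of long_hook_top in the frame of hang_place between -0.02 and 0.02 m and z of long_hook_top in the frame of hang_place between -0.004 and 0.004 m and distance between long_hook_top and hang_place below 0.025 m and angle between long_hook_mid's own z axis and vertical below 0.2 rad and contact force between long_hook and drip_stand above 1.2 N and contact force between the fingers and long_hook below 0.05 N and distance between loop_top and long_hook_low below 0.008 m and contact force between basket and long_hook above 1 N and angle between basket's own z axis and vertical below 0.12 rad and horizontal distance between basket and bowl below 0.04 m and contact force between basket and bowl below 0.05 N and contact force between the fingers and basket below 0.05 N and linear speed of basket below 0.04 m/s and angular speed of basket below 0.5 rad/s and distance of short_hook_mid from where it was at the start of the episode below 0.025 m and distance of bowl from where it was at the start of the episode below 0.03 m).
It fails at once if the shorter hook is taken or knocked off the rail (height (world z) of short_hook_mid below 0.15 m).
It fails at once if the bowl is pushed more than 30 mm (distance of bowl from where it was at the start of the episode above 0.03 m).
It also fails if it takes over 72 s, if anything falls off the work surface, if the arm or the gripper's body presses on something with over 40 N, if the wrist force passes 120 N, or if a joint passes its speed limit or range.

### The arm

A 7-joint arm with a two-finger parallel gripper is mounted at the origin on a cart in front of the work surface, level with it; the furniture and walls round the work are solid. World frame = base frame: x ahead of the robot, y to its left, z up, the work surface at z = 0. Lengths are in mm, angles in rad, forces in N, time in s.
With the tool pointing down it reaches from about 400 to 900 mm from the base axis. Payload 5.5 kg.
Tool frame: the origin (TCP) lies at the very end of the fingers, on their centre line; the grasp point (between the pads) lies manip.grip_depth behind it (manip.grip_depth is the distance from the TCP to the grasp point, in mm); z points along the fingers, y is the line along which they close (so a half turn about z gives the same grasp; the last joint's range is limited). The gripper opens to 85 mm and grips with 20 to 120 N. Pads are 22 mm wide; open, the fingers measure 114 mm over their backs; the gripper's body (76 mm by 85 mm) begins 54 mm behind the grasp point. The pads swing forward as they close: fully open they stand 13 mm farther back than shut.
Start: joints at [-1.077, 0.501, -0.427, 1.55, 0.221, 1.138, -0.21], TCP at [148.653, 632.773, 231.31] pointing down, gripper open.
Joint ranges: [-2.88, 2.88], [-0.31, 2.03], [-1.54, 1.56], [0.2, 2.42], [-1.41, 4.55], [0.19, 2.02], [-2.57, 2.57]. Speed limits (rad/s): [2.57, 2.57, 3.14, 3.14, 3.14, 3.14, 3.14].

### API

Orientations are given as a rotation vector (axis times angle).
In Python, from rig import manip gives the robot as it stands. Calls block until the motion is done:
- manip.move_ptp(position, orientation): joint-space move of the TCP to a pose.
- manip.move_straight(position, frame=None, vel=150, threshold=None): straight line of the TCP; frame=None keeps the orientation; vel is the mean speed in mm/s. With threshold (N) it stops when the force on the tool has changed by that much, and returns True; else False.
- manip.movej(angles): joint-space move.
- manip.let_go() and manip.close_gripper(f_grip=None): open the fingers fully, or close them until they stop; f_grip is the grip in N (None keeps the last).
- manip.sleep(seconds).
- manip.inverse_kinematics(position, orientation): joint angles nearest the present ones, or None.
- manip.camera(name): name is "scene" or "top" or "wrist"; returns a dict with "image" (400x640x3 uint8, blue, green, red), "range_z" (400x640 float32, mm along the optical axis (not along the pixel's ray), 0 where there is no reading), "mtx" (3x3 intrinsics, pixels), "cam_to_world" (4x4, takes a point from camera to world coordinates); the wrist camera has in their place "hand_eye" (4x4, takes a point from camera to tool coordinates, whose origin is the TCP and whose axes are the flange's). Camera axes: x right, y down, z forward; pixel columns grow to the right and rows downward; lengths in mm; the calibration is good to about 2 mm. The wrist camera is an equidistant fisheye: a pixel r from the principal point sees the ray r / f radians off the axis. A picture is of the moment at which its call begins: read the wrist's pose just before it.
A pose or a line that the arm cannot do raises manip.MotionError and nothing moves.
- manip.hand_in(): hands the job in; it is judged then, once.
Trained networks look in the newest picture that a camera, given by its name, has taken for a name from the list of things; names that differ only in an ending like _2 or _b are one class to them, and where a whole thing is asked for, a point or a joint stands for the part that bears it (a point fixed in the world has none). Each returns a list of dicts, best first, with "confidence" (0 to 1); they miss things now and then, are a little off and sometimes report something else, mostly with a low value. They report only what shows in the picture. A call takes as long as a camera call.
- manip.silhouettes(camera, target): "region" (400x640 bool, what is visible of it) and "point" ([column, row] in pixels, amid what is visible of it).
Readings, each from a call of its own:
- manip.read_clock(): time.
- manip.read_joints(): joint angles.
- manip.read_dq(): joint speeds.
- manip.read_tau(): joint torques, N m.
- manip.read_tool_pos(): TCP position.
- manip.read_tcp_rot(): TCP orientation.
- manip.read_ft_force(): force on the tool from outside, world axes, zero at the start.
- manip.read_torque(): the same for the moment, N m.
- manip.read_grip_width(): finger opening in mm.
- manip.read_grip_force(): force on a finger pad.
Only numpy, scipy, OpenCV 4.12 (cv2) and the standard library are available. Lean on these libraries where they do the work, as an engineer would, in place of code of your own. Each camera call takes 0.05 s, during which the arm holds its last target. There are 200 camera calls.

## Working session

There is one attempt and no reset: what is moved stays moved. The work goes in short steps, each a Python script; the robot and the scene stay as the last script left them, time stands still between calls to the robot, and variables do not carry over. Pictures are saved under pics/ and viewed, at most 12 in all, crops included, and the job is handed in when it is done.

```bash
ls; mkdir -p pics
cat > h.py <<'E'
import numpy as np, cv2
from rig import manip
def cloud(c, mask=None):
    d=c["range_z"]; m=d>0
    if mask is not None: m&=mask
    v,u=np.nonzero(m); K=c["mtx"]; z=d[v,u]
    p=np.c_[(u-K[0,2])*z/K[0,0],(v-K[1,2])*z/K[1,1],z,np.ones(len(z))]
    return (p@np.array(c["cam_to_world"]).T)[:,:3]
E
python3 - <<'E'
from h import *
print(manip.grip_depth, manip.read_tcp_rot(), manip.read_clock())
ims=[]
for n in("scene","top"):
    c=manip.camera(n); ims.append(c["image"]); cv2.imwrite(f"pics/{n}0.png",c["image"])
    print(n,np.array(c["cam_to_world"])[:3].round(2).tolist())
    np.savez(n+"0.npz",**c)
    for t in("drip_stand","hook_rail","long_hook","short_hook_mid","basket","bowl","loop_grip"):
        for s in manip.silhouettes(n,t)[:2]:
            p=cloud(c,s["region"])
            if len(p): print(t,round(s["confidence"],2),np.round(s["point"]),s["region"].sum(),np.median(p,0).round(),np.percentile(p,3,axis=0).round(),np.percentile(p,97,axis=0).round())
E
```

```text
pics
18.700000000000003 [-3.61538316e-01 -3.12043545e+00  2.99484014e-03] 0.0
scene [[0.66, -0.54, 0.53, 30.83], [-0.76, -0.46, 0.47, -503.5], [-0.01, -0.71, -0.7, 826.78]]
drip_stand 0.56 [247. 126.] 999 [573. 234. 186.] [533.  36.   7.] [780. 484. 353.]
drip_stand 0.3 [380. 218.] 97 [ 564. -218.  177.] [ 548. -220.  138.] [ 581. -213.  237.]
hook_rail 0.83 [393. 239.] 1452 [ 559. -203.   55.] [ 530. -283.    5.] [587. -69. 231.]
long_hook 0.53 [381. 218.] 110 [ 568. -217.  179.] [ 548. -220.   -0.] [ 706. -145.  237.]
short_hook_mid 0.54 [347. 196.] 84 [ 554. -130.  191.] [ 539. -133.   15.] [694. -26. 235.]
basket 0.82 [386. 320.] 973 [ 423. -338.   17.] [ 381. -385.   -1.] [ 482. -285.  117.]
bowl 0.92 [288. 190.] 2466 [599. 116.  58.] [500.  14.  12.] [658. 170.  96.]
bowl 0.52 [381. 219.] 119 [ 565. -217.  169.] [ 548. -220.   -0.] [ 708. -140.  237.]
loop_grip 0.63 [387. 326.] 1891 [ 436. -338.    4.] [ 383. -384.   -1.] [ 493. -285.  117.]
top [[-0.02, -0.99, 0.12, 407.62], [-1.0, 0.02, -0.03, -78.87], [0.03, -0.12, -0.99, 1151.48]]
drip_stand 0.87 [200. 184.] 1545 [573. 221.  20.] [535.  38.   5.] [617. 279. 351.]
drip_stand 0.47 [337. 186.] 873 [ 557. -168.   14.] [ 528. -283.    5.] [587. -63. 230.]
hook_rail 0.7 [339. 186.] 922 [ 557. -168.   14.] [ 528. -284.    1.] [588. -64. 231.]
hook_rail 0.62 [399. 238.] 1104 [ 428. -346.    2.] [ 382. -391.   -4.] [ 479. -297.  106.]
long_hook 0.55 [402. 238.] 853 [ 436. -355.    4.] [ 382. -392.   -3.] [ 480. -290.  134.]
short_hook_mid 0.42 [325. 190.] 32 [ 546. -129.  229.] [ 537. -134.  175.] [ 567. -127.  235.]
basket 0.73 [398. 235.] 622 [ 430. -341.    8.] [ 380. -389.   -3.] [ 480. -292.  141.]
basket 0.68 [327. 188.] 40 [ 549. -129.  229.] [ 538. -134.  175.] [ 569. -127.  235.]
bowl 0.77 [245. 190.] 2779 [580. 100.  34.] [505.  21.   8.] [654. 167.  95.]
loop_grip 0.94 [396. 245.] 558 [ 414. -339.    3.] [ 380. -379.   -3.] [ 479. -299.  142.]
```

View pics/scene0.png

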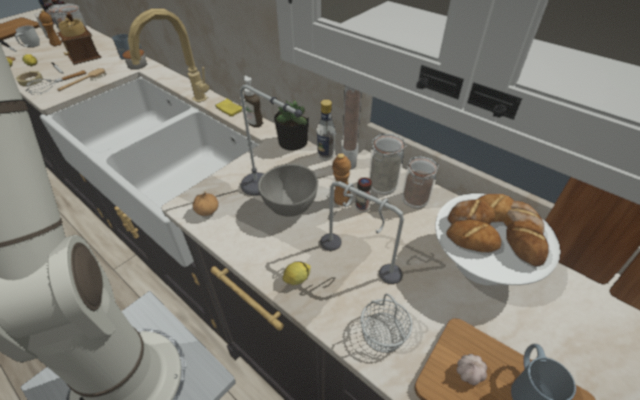

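View pics/top0.png

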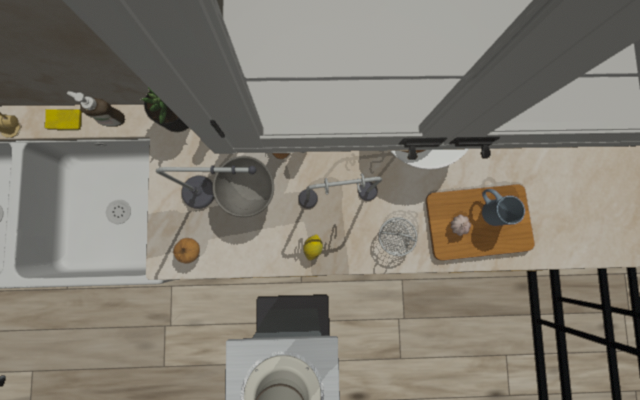

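The scene shows the stand with the bowl beneath (bowl at ~(288,190)), and the rail with hooks at ~(381,218) (long) and ~(347,196) (short). The basket is at ~(386,325). In the top view, the cabinet overhangs the back of the worktop. Next I fit the geometry from the clouds.

```bash
cat > geo.py <<'E'
from h import *
def line(p):
    c=np.median(p,0); 
    for _ in range(5):
        vt=np.linalg.svd(p-c)[2][0]; r=np.linalg.norm((p-c)-np.outer((p-c)@vt,vt),axis=1); p=p[r<max(6,2*np.median(r))]; c=p.mean(0)
    vt=vt*np.sign(vt[1]); t=(p-c)@vt
    return c.round(1),vt.round(3),(c+vt*t.min()).round(),(c+vt*t.max()).round(),len(p)
for n in("scene","top"):
    c=np.load(n+"0.npz"); P=cloud(c); x,y,z=P.T
    print(n,"rail",line(P[(abs(x-557)<45)&(y>-275)&(y<-60)&(z>221)&(z<240)]))
    print("arm",line(P[(abs(x-575)<60)&(y>-20)&(y<330)&(z>338)&(z<362)]))
    a=P[(abs(x-575)<60)&(y>-20)&(y<330)&(z>338)&(z<362)]; print(len(a),a.min(0).round(),a.max(0).round())
    for lo,hi in((5,60),(60,95),(95,150)):
        b=P[(abs(x-430)<75)&(abs(y+338)<75)&(z>lo)&(z<hi)]; print("basket",lo,len(b),b.mean(0).round(1),b.min(0).round(),b.max(0).round())
    b=P[(abs(x-430)<75)&(abs(y+338)<75)&(z>95)&(z<150)]; print(b.round().astype(int).tolist()[::max(1,len(b)//30)])
    b=P[(np.hypot(x-580,y-98)<100)&(z>85)&(z<105)]
    (cx,cy),r=cv2.minEnclosingCircle(b[:,:2].astype(np.float32)); print("bowl",cx,cy,r,b[:,2].max())
    hk=P[(abs(x-557)<60)&(y>-260)&(y<-85)&(z>110)&(z<218)]; print("hooks",hk.round().astype(int).tolist()[::4])
    cab=P[(abs(y)<450)&(z>380)&(x>300)]; 
    if len(cab): print("cab",cab.min(0).round(),[ (zz,np.percentile(cab[(abs(cab[:,2]-zz)<25),0],1).round()) for zz in range(400,900,50) if (abs(cab[:,2]-zz)<25).sum()>20])
E
python3 geo.py
```

```text
scene rail (array([ 559.9, -178.9,  228.5]), array([-0.104,  0.995,  0.004]), array([ 568., -261.,  228.]), array([551., -89., 229.]), 299)
arm (array([571.6, 115.2, 349.3]), array([ 0.035,  0.999, -0.003]), array([568.,  25., 350.]), array([575., 225., 349.]), 280)
340 [564.  25. 338.] [584. 233. 357.]
basket 5 746 [ 432.5 -336.7   33.1] [ 378. -391.    5.] [ 495. -281.   59.]
basket 60 83 [ 429.1 -346.7   77.8] [ 417. -386.   60.] [ 445. -288.   95.]
basket 95 101 [ 431.2 -337.9  128.5] [ 425. -355.   96.] [ 438. -317.  149.]
[[437, -319, 138], [435, -318, 136], [434, -325, 144], [435, -319, 133], [434, -326, 142], [436, -331, 144], [433, -329, 142], [433, -335, 149], [436, -321, 126], [433, -337, 148], [437, -321, 121], [434, -319, 119], [430, -340, 147], [435, -319, 115], [430, -342, 145], [436, -321, 112], [430, -346, 146], [437, -321, 106], [432, -348, 143], [438, -321, 100], [430, -349, 143], [428, -349, 141], [428, -351, 139], [427, -352, 137], [428, -352, 134], [426, -353, 132], [427, -354, 129], [427, -354, 124], [427, -354, 121], [427, -355, 117], [428, -355, 113], [430, -
[... 2604 characters left out ...]
578.000244140625 89.56163024902344 86.66675567626953 99.47903073306861
hooks [[582, -215, 152], [571, -260, 163], [571, -260, 147], [571, -219, 139], [571, -260, 131], [568, -218, 141], [567, -258, 138], [555, -217, 204], [563, -218, 138], [560, -216, 139], [554, -129, 174], [546, -220, 216], [551, -129, 175], [546, -88, 196], [549, -221, 156], [548, -217, 147], [546, -88, 159], [546, -89, 142], [547, -89, 117]]
cab [ 547. -450.  380.] [(400, np.float64(847.0)), (450, np.float64(580.0)), (500, np.float64(580.0)), (550, np.float64(552.0)), (600, np.float64(574.0)), (650, np.float64(576.0)), (700, np.float64(579.0)), (750, np.float64(579.0)), (800, np.float64(580.0)), (850, np.float64(580.0))]
```

Run:
```python
import cv2
a=cv2.imread("pics/scene0.png")[60:390,225:455]; b=cv2.imread("pics/top0.png")[140:280,150:450]
a=cv2.resize(a,None,fx=1.8,fy=1.8,interpolation=3)[:594]
cv2.imwrite("pics/cropA.png",a)
```

```text
(no output)
```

View pics/cropA.png

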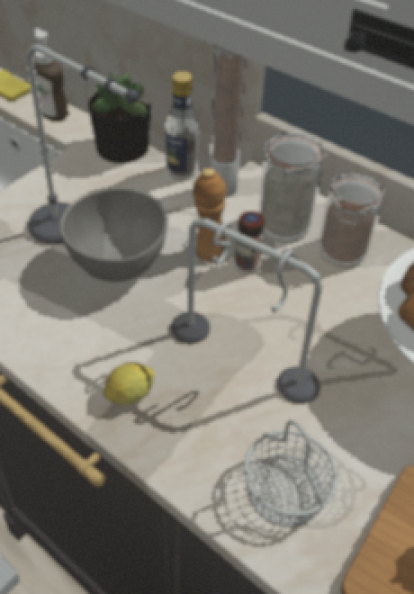

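```bash
cat >> h.py <<'E'
from scipy.spatial.transform import Rotation as R
def ori(yaw,pitch,flip):
    "tool z forward along yaw(deg), pitched down; tool y = +-left"
    z=R.from_euler('ZY',[yaw,pitch],degrees=True).apply([1,0,0]); y=R.from_euler('Z',yaw,degrees=True).apply([0,1,0])*(-1 if flip else 1)
    return R.from_matrix(np.c_[np.cross(y,z),y,z])
E
python3 - <<'E'
from h import *
for n in("scene","top"):
    P=cloud(np.load(n+"0.npz")); x,y,z=P.T
    a=P[(abs(x-572)<16)&(y>0)&(y<250)&(z>335)&(z<365)]
    # lateral/height profile along y
    for y0 in range(20,180,4):
        s=a[(a[:,1]>=y0)&(a[:,1]<y0+4)]
        if len(s): print(n,y0,len(s),s[:,0].min().round(),s[:,0].max().round(),s[:,2].max().round(1))
for name,p,yaw in(("railpre",(480,-227,150),6),("rail",(562,-218,147),6),("stand_pre",(480,92,300),-2),("stand",(571,92,267),-2),("bask_pre",(330,-305,125),-18),("bask",(440,-340,114),-18),("hang_pre",(480,92,262),-2),("hang",(590,92,232),-2)):
  for pitch in(0,15,30,45):
    for f in(0,1):
      o=ori(yaw,pitch,f).as_rotvec(); q=manip.inverse_kinematics(p,o)
      print(name,pitch,f,None if q is None else np.round(q,2))
E
```

```text
scene 24 14 566.0 576.0 354.6
scene 28 17 564.0 579.0 354.5
scene 32 13 564.0 575.0 355.5
scene 36 8 564.0 571.0 353.6
scene 40 1 570.0 570.0 349.1
scene 44 7 567.0 575.0 351.0
scene 48 6 568.0 573.0 352.0
scene 52 7 569.0 574.0 351.2
scene 56 5 568.0 572.0 350.9
scene 60 7 568.0 577.0 351.0
scene 64 7 568.0 574.0 352.4
scene 68 23 565.0 582.0 356.6
scene 72 10 565.0 580.0 354.8
scene 76 2 572.0 577.0 353.5
scene 80 5 569.0 574.0 351.6
scene 84 7 570.0 575.0 351.8
scene 88 4 570.0 574.0 349.4
scene 92 8 568.0 578.0 351.8
scene 96 6 569.0 577.0 352.4
scene 100 3 569.0 574.0 350.8
scene 104 8 571.0 578.0 350.9
scene 108 8 568.0 573.0 353.3
scene 112 26 565.0 584.0 355.9
scene 116 5 566.0 575.0 354.5
scene 120 3 570.0 575.0 353.5
scene 124 5 570.0 574.0 352.6
scene 128 5 570.0 575.0 351.9
scene 132 6 571.0 579.0 352.1
scene 136 4 571.0 573.0 351.4
scene 140 8 570.0 580.0 351.5
scene 144 4 571.0 578.0 353.2
scene 148 7 571.0 577.0 352.1
scene 152 5 571.0 575.0 352.3
scene 156 4 571.0 574.0 351.2
scene 160 7 571.0 579.0 351.2
scene 164 5 572.0 579.0 352.9
scene 168 3 572.0 575.0 350.9
sce
[... 2132 characters left out ...]
  0.02  2.36  1.41  0.3  -0.14]
stand 45 1 None
bask_pre 0 0 None
bask_pre 0 1 None
bask_pre 15 0 None
bask_pre 15 1 None
bask_pre 30 0 None
bask_pre 30 1 None
bask_pre 45 0 None
bask_pre 45 1 None
bask 0 0 [ 1.7   1.33 -0.51  2.42  4.17  1.36 -0.86]
bask 0 1 None
bask 15 0 None
bask 15 1 None
bask 30 0 None
bask 30 1 None
bask 45 0 None
bask 45 1 None
hang_pre 0 0 None
hang_pre 0 1 None
hang_pre 15 0 None
hang_pre 15 1 None
hang_pre 30 0 None
hang_pre 30 1 None
hang_pre 45 0 None
hang_pre 45 1 None
hang 0 0 None
hang 0 1 None
hang 15 0 None
hang 15 1 None
hang 30 0 None
hang 30 1 None
hang 45 0 [-0.37  0.1  -0.    2.35  1.77  0.29 -0.49]
hang 45 1 [-1.    0.11  0.68  2.37  1.84  0.21  2.55]
```

Run:
```python
from h import *
def off(base,yaw,dx,dz): 
    a=np.radians(yaw); return np.array(base)+[dx*np.cos(a),dx*np.sin(a),dz]
Rm=(563.5,-218,185); S=(571.5,92,305); B=(431,-337,114)
poses={}
for k,(m,yaw) in {"rail":(Rm,6),"stand":(S,-2)}.items():
    poses[k]=(m,yaw,-14,-38); poses[k+"_up"]=(m,yaw,-22,-10); poses[k+"_out"]=(m,yaw,-60,-10)
poses["bask"]=(B,-18,0,0); poses["bask_up"]=(B,-18,-60,30); poses["hang"]=(S,-2,-3,-73); poses["hang_up"]=(S,-2,-10,-46); poses["hang_out"]=(S,-2,-50,-46)
for k,(m,yaw,dx,dz) in poses.items():
  for pitch in range(15,75,5):
    for f in(0,1):
      o=ori(yaw,pitch,f); p=off(m,yaw,dx,dz)+o.apply([0,0,1])*(9 if k[0] in"rs" else 12)
      q=manip.inverse_kinematics(p,o.as_rotvec())
      if q is not None: print(k,pitch,f,np.round(q,2).tolist())
```

```text
rail 15 0 [1.97, 1.68, -1.32, 2.39, 2.9, 0.37, 0.44]
rail 15 1 [1.81, 1.31, -1.1, 2.39, 3.74, 0.49, 2.53]
rail 20 0 [1.9, 1.49, -1.31, 2.39, 2.92, 0.39, 0.25]
rail 20 1 [1.75, 1.16, -1.1, 2.39, 3.65, 0.48, 2.46]
rail 25 0 [1.84, 1.32, -1.31, 2.39, 2.87, 0.39, 0.13]
rail 25 1 [1.7, 1.03, -1.09, 2.39, 3.58, 0.44, 2.39]
rail 30 0 [1.79, 1.17, -1.31, 2.38, 2.77, 0.36, 0.07]
rail 30 1 [1.66, 0.91, -1.09, 2.38, 3.51, 0.37, 2.33]
rail 35 0 [1.74, 1.04, -1.3, 2.36, 2.61, 0.31, 0.1]
rail 35 1 [1.61, 0.8, -1.09, 2.36, 3.44, 0.29, 2.28]
rail 40 0 [1.7, 0.93, -1.29, 2.33, 2.34, 0.27, 0.25]
rail 40 1 [1.57, 0.72, -1.08, 2.33, 3.33, 0.19, 2.3]
rail 45 0 [1.65, 0.84, -1.29, 2.29, 1.96, 0.25, 0.54]
rail 45 1 [1.19, 0.45, -0.66, 2.3, 4.26, 0.27, 1.17]
rail 50 0 [1.62, 0.8, -1.3, 2.25, 1.55, 0.3, 0.88]
rail 50 1 [1.62, 0.8, -1.3, 2.25, 1.55, 0.3, -2.26]
rail 55 0 [1.57, 0.77, -1.31, 2.2, 1.29, 0.39, 1.09]
rail 55 1 [0.53, 0.33, 0.01, 2.23, -1.36, 0.36, 0.33]
rail 60 0 [1.23, 0.46, -0.86, 2.15, 0.22, 0.24, 1.98]
rail 60 1 [0.3, 0.33, 0.23, 2.18, -1.1, 0.41, 0.02]
rail 65 0 [1.19, 0.47, -0.86, 2.09, 0.3
[... 5812 characters left out ...]
g_up 65 1 [-0.18, 0.09, -0.12, 2.11, 0.29, 0.55, -2.12]
hang_up 70 0 [-0.28, 0.12, 0.0, 2.04, 0.17, 0.65, 1.14]
hang_up 70 1 [-0.31, 0.12, 0.04, 2.04, 0.16, 0.65, -1.99]
hang_out 50 0 [-0.42, -0.05, 0.01, 2.39, 1.08, 0.32, 0.16]
hang_out 55 0 [-0.42, -0.04, 0.04, 2.32, 0.71, 0.37, 0.55]
hang_out 55 1 [0.04, -0.03, -0.41, 2.31, 0.67, 0.36, -2.56]
hang_out 60 0 [-0.41, -0.02, 0.05, 2.26, 0.45, 0.45, 0.82]
hang_out 60 1 [-0.09, -0.01, -0.26, 2.25, 0.45, 0.45, -2.32]
hang_out 65 0 [-0.37, 0.01, 0.04, 2.19, 0.29, 0.55, 0.99]
hang_out 65 1 [-0.22, 0.02, -0.11, 2.19, 0.3, 0.55, -2.16]
hang_out 70 0 [-0.32, 0.05, 0.01, 2.12, 0.19, 0.65, 1.1]
hang_out 70 1 [-0.34, 0.05, 0.04, 2.12, 0.19, 0.65, -2.04]
```

```bash
cat >> h.py <<'E'
# mid frames: (world pos, yaw deg)
RM=(np.array([563.5,-218,185.]),6.0); SM=(np.array([571.5,92.5,305.]),-1.9); BM=(np.array([431,-337,108.]),-17.9)
def tcp(fr,dx,dz,pitch,t,dy=0,back=0,flip=0):
    m,yaw=fr; o=ori(yaw,pitch,flip)
    p=m+R.from_euler('Z',yaw,degrees=True).apply([dx,dy,dz])+o.apply([0,0,1])*(t-back)
    return p,o.as_rotvec()
def wcloud(c,mask,T):
    d=c["range_z"]; v,u=np.nonzero((d>0)&mask); K=c["mtx"]; z=d[v,u]
    a=(u-K[0,2])/K[0,0]; b=(v-K[1,2])/K[1,1]; th=np.hypot(a,b)+1e-9; s=np.tan(th)/th
    p=np.c_[a*s*z,b*s*z,z,np.ones(len(z))]
    return (p@(T@np.array(c["hand_eye"])).T)[:,:3]
def toolT():
    T=np.eye(4); T[:3,:3]=R.from_rotvec(manip.read_tcp_rot()).as_matrix(); T[:3,3]=manip.read_tool_pos(); return T
E
python3 - <<'E'
from h import *
print(manip.move_straight([130,480,360],vel=250))
p,o=tcp((np.array([430,0,340.]),0),0,0,55,0)
manip.move_ptp(p,o); print(manip.read_joints())
p,o=tcp(RM,-15,-38,50,8,back=80); print(p)
manip.move_ptp(p,o); print(np.round(manip.read_joints(),2),manip.read_clock())
T=toolT(); c=manip.camera("wrist"); cv2.imwrite("pics/w1.png",c["image"]); np.savez("w1.npz",T=T,**c)
print(c["mtx"],(c["range_z"]>0).mean())
for t in("long_hook","short_hook_mid","hook_rail"):
    for s in manip.silhouettes("wrist",t)[:2]:
        P=wcloud(c,s["region"],T); print(t,round(s["confidence"],2),np.round(s["point"]),s["region"].sum(), np.median(P,0).round(),np.percentile(P,[5,95],axis=0).round().tolist() if len(P) else 0)
E
```

```text
FalseTraceback (most recent call last):
  File "<stdin>", line 4, in <module>
rig.MotionError: the arm cannot take that pose within its joint ranges
```

```bash
cat > s1.py <<'E'
from h import *
manip.move_ptp([430,60,330],ori(0,80,0).as_rotvec()); print(np.round(manip.read_joints(),2),manip.read_clock())
for b in (80,60,40,20,0):
    p,o=tcp(RM,-15,-38,50,8,back=b); q=manip.inverse_kinematics(p,o); print("along",b,None if q is None else np.round(q,2))
for b in (80,60,40):
  for dz in(0,30,60):
    p,o=tcp(RM,-15-b,-38+dz,50,8); q=manip.inverse_kinematics(p,o); print(b,dz,None if q is None else np.round(q,2))
E
python3 s1.py
```

```text
[-0.43 -0.15  0.17  2.07  0.08  1.05  1.28] 3.6167
along 80 [ 1.88  0.6  -1.45  2.29  0.7   0.24  1.67]
along 60 [ 1.8   0.66 -1.41  2.28  0.97  0.24  1.41]
along 40 [ 1.74  0.7  -1.37  2.27  1.2   0.25  1.19]
along 20 [ 1.66  0.72 -1.31  2.26  1.36  0.25  1.04]
along 0 [ 1.62  0.8  -1.3   2.25  1.54  0.3   0.89]
80 0 [-0.35  0.78  1.36  2.42  4.5   1.25 -2.44]
80 30 [ 1.93  0.73 -1.47  2.35  1.11  0.26  1.35]
80 60 [ 1.94  0.46 -1.38  2.33 -0.15  0.2   2.51]
60 0 [-0.38  0.81  1.36  2.4   4.48  1.25 -2.49]
60 30 [ 1.85  0.7  -1.42  2.32  1.11  0.24  1.32]
60 60 [ 1.9   0.58 -1.45  2.3   0.6   0.22  1.77]
40 0 [ 1.72  0.74 -1.3   2.31  1.48  0.22  0.97]
40 30 [ 1.77  0.68 -1.37  2.3   1.12  0.22  1.28]
40 60 [ 1.82  0.57 -1.4   2.28  0.62  0.21  1.72]
```

```bash
cat > s2.py <<'E'
from h import *
p,o=tcp(RM,-15,-38,50,8,back=80); 
manip.move_ptp(p,o); print(np.round(manip.read_joints(),2),manip.read_clock())
T=toolT(); c=manip.camera("wrist"); cv2.imwrite("pics/w1.png",c["image"]); np.savez("w1.npz",T=T,**c)
print(c["mtx"],(c["range_z"]>0).mean())
for t in("long_hook","short_hook_mid","hook_rail"):
    for s in manip.silhouettes("wrist",t)[:2]:
        P=wcloud(c,s["region"],T); print(t,round(s["confidence"],2),np.round(s["point"]),s["region"].sum(), np.median(P,0).round(),np.percentile(P,[5,95],axis=0).round().tolist() if len(P) else 0)
E
python3 s2.py
```

```text
[ 1.88  0.6  -1.45  2.29  0.7   0.24  1.67] 6.0083
[[309.70691629   0.         317.37592851]
 [  0.         309.70691629 197.21421042]
 [  0.           0.           1.        ]] 0.99563671875
long_hook 0.82 [319. 263.] 1020 [ 556. -217.  185.] [[546.0, -219.0, 144.0], [577.0, -213.0, 231.0]]
short_hook_mid 0.66 [434. 252.] 260 [ 541. -131.  178.] [[536.0, -133.0, 173.0], [563.0, -127.0, 190.0]]
hook_rail 0.74 [270. 190.] 9914 [ 558. -223.  119.] [[534.0, -273.0, 7.0], [570.0, -81.0, 228.0]]
hook_rail 0.41 [322. 274.] 1119 [ 554. -217.  190.] [[546.0, -220.0, 144.0], [577.0, -213.0, 231.0]]
```

View pics/w1.png

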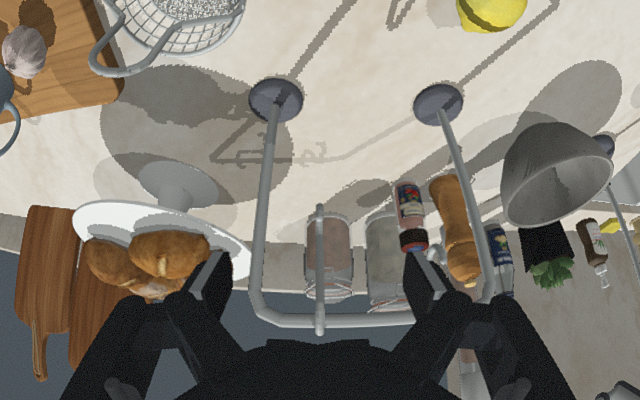

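The wrist view shows the long hook edge-on at column ~319, centred between the fingers at columns ~215 and ~425. The short hook and the uprights are clear of them, so I grip now.

```bash
cat > s3.py <<'E'
from h import *
p,o=tcp(RM,-15,-38,50,8,dy=0.5)
print(manip.move_straight(p,vel=70,threshold=6), manip.read_tool_pos()-p)
manip.close_gripper(f_grip=40); print(manip.read_grip_width(),manip.read_grip_force(),manip.read_ft_force().round(1),manip.read_clock())
T=toolT(); c=manip.camera("wrist"); cv2.imwrite("pics/w2.png",c["image"][100:,150:490]); np.savez("w2.npz",T=T,**c)
s=manip.silhouettes("wrist","long_hook")[0]; P=wcloud(c,s["region"],T); print(s["confidence"],s["region"].sum(),np.percentile(P,[5,50,95],axis=0).round().tolist())
for nm,dx,dz in(("up",-15,-28),("up2",-23,-12),("out",-75,-12)):
    p,o=tcp(RM,dx,dz,50,8); q=manip.inverse_kinematics(p,o); print(nm,None if q is None else np.round(q,2))
E
python3 s3.py
```

```text
False [-0.03599547  0.06212874  0.03308414]
4.04945325278352 39.04795199632645 [ 0.  -0.4 -0.3] 8.2083
0.91 721 [[546.0, -220.0, 143.0], [566.0, -217.0, 166.0], [578.0, -214.0, 183.0]]
up [ 1.6   0.7  -1.25  2.24  1.39  0.21  0.99]
up2 [ 1.66  0.69 -1.31  2.25  1.23  0.23  1.14]
out [ 1.84  0.7  -1.41  2.33  1.15  0.24  1.28]
```

View pics/w2.png

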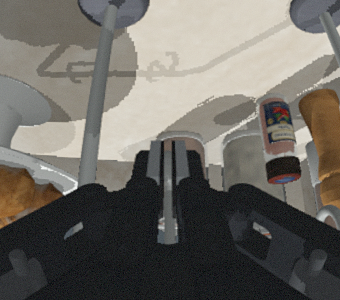

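The hook's wire sits between the closed fingertips at about (167,190) in the crop. Next I lift it off the bar and carry it to the stand.

```bash
cat > s4.py <<'E'
from h import *
for dx,dz,v in((-15,-26,40),(-23,-13,40),(-75,-11,80)):
    p,o=tcp(RM,dx,dz,50,8); print(manip.move_straight(p,vel=v),manip.read_ft_force().round(1),manip.read_grip_width())
manip.move_ptp([430,-60,330],ori(0,80,0).as_rotvec()); print(manip.read_grip_width(),manip.read_clock())
T=toolT(); c=manip.camera("wrist"); np.savez("w3.npz",T=T,**c)
for s in manip.silhouettes("wrist","long_hook")[:1]+manip.silhouettes("wrist","short_hook_mid")[:2]:
    P=wcloud(c,s["region"],T); print(s["confidence"],s["region"].sum(),np.percentile(P,[5,50,95],axis=0).round().tolist())
for nm,dx,dz in(("pre",-75,-8),("over",-24,-8),("over2",-20,-13),("in",-15,-38)):
    p,o=tcp(SM,dx,dz,50,8); q=manip.inverse_kinematics(p,o); print(nm,p,None if q is None else np.round(q,2))
E
python3 s4.py
```

```text
False [0.7 0.2 0.1] 3.732914879798952
False [-0.  -0.  -0.8] 3.953802100563177
False [ 0.5  1.  -0.5] 3.7074520768398043
3.8535425187197463 11.4917
0.58 798 [[426.0, -63.0, 325.0], [457.0, -61.0, 343.0], [459.0, -58.0, 361.0]]
0.62 265 [[536.0, -133.0, 174.0], [548.0, -128.0, 190.0], [570.0, -125.0, 228.0]]
pre [501.68070753  94.81614448 290.87164446] [ 0.65 -0.26 -0.94  2.36  0.1   0.28  1.11]
over [552.65266854  93.12523038 290.87164446] [ 1.19 -0.27 -1.36  2.27 -0.31  0.26  1.54]
over2 [556.6504694   92.99260966 285.87164446] [ 1.25 -0.27 -1.42  2.27 -0.32  0.25  1.56]
in [561.64772048  92.82683377 260.87164446] [-0.16 -0.   -0.21  2.31  0.98  0.31  0.3 ]
```

```bash
cat > s5.py <<'E'
from h import *
L=ori(0,50,0)  # tool axes in hook frame
for n in("w2","w3"):
    c=dict(np.load(n+".npz")); T=c["T"]; c0=c
    d=c["range_z"]; m=np.zeros_like(d,bool); m[:]=True
    P=wcloud(c,(d<400),T); Q=(P-T[:3,3])@T[:3,:3]      # tool frame
    H=L.apply(Q)+np.array([-15,0,-38])+L.apply([0,0,1])*8
    for lo,hi in((-25,-15),(-15,-5),(-5,5),(5,15),(15,25),(25,35)):
        s=H[(abs(H[:,1])<9)&(H[:,2]>lo)&(H[:,2]<hi)&(abs(H[:,0]+H[:,2]/2)<16)]
        if len(s)>3: print(n,lo,len(s),s.mean(0).round(1))
manip.move_ptp([420,70,330],ori(0,75,0).as_rotvec()); print(np.round(manip.read_joints(),2))
for nm,dx,dz in(("pre",-75,-8),("pre",-60,-8),("over",-24,-8),("over2",-20,-13),("in",-15,-38)):
    p,o=tcp(SM,dx,dz,50,8); q=manip.inverse_kinematics(p,o); print(nm,p,None if q is None else np.round(q,2))
E
python3 s5.py
```

```text
w2 -25 137 [  8.    0.2 -19.9]
w2 -15 201 [ 3.2  1.  -9.8]
w2 -5 108 [-0.6  1.  -2.4]
w3 -25 141 [  8.4   0.2 -19.7]
w3 -15 204 [ 3.7  0.9 -9.9]
w3 -5 101 [-0.2  0.8 -2.6]
[ 0.52 -0.25 -0.67  2.12 -0.14  0.96  1.49]
pre [501.68070753  94.81614448 290.87164446] [ 0.7  -0.28 -0.98  2.36  0.01  0.28  1.2 ]
pre [516.67246077  94.3188168  290.87164446] [ 0.78 -0.25 -1.04  2.33  0.06  0.27  1.16]
over [552.65266854  93.12523038 290.87164446] [ 0.98 -0.14 -1.25  2.27  0.31  0.27  0.95]
over2 [556.6504694   92.99260966 285.87164446] [ 1.06 -0.12 -1.33  2.27  0.4   0.26  0.88]
in [561.64772048  92.82683377 260.87164446] [-0.16 -0.   -0.21  2.31  0.98  0.31  0.3 ]
```

```bash
cat > s6.py <<'E'
from h import *
manip.movej([-0.43,-0.15,0.17,2.07,0.08,1.05,1.28]); print(manip.read_tool_pos().round(), manip.read_clock())
for nm,dx,dz in(("pre",-75,-8),("pre",-60,-8),("over",-24,-8),("over2",-20,-13),("in",-15,-38)):
    p,o=tcp(SM,dx,dz,50,8); q=manip.inverse_kinematics(p,o); print(nm,p,None if q is None else np.round(q,2))
E
python3 s6.py
```

```text
[429.  62. 331.] 13.7417
pre [501.68070753  94.81614448 290.87164446] [-0.15 -0.18 -0.27  2.38  0.71  0.38  0.52]
pre [516.67246077  94.3188168  290.87164446] [-0.16 -0.14 -0.25  2.35  0.73  0.37  0.51]
over [552.65266854  93.12523038 290.87164446] [-0.21 -0.07 -0.16  2.29  0.77  0.36  0.51]
over2 [556.6504694   92.99260966 285.87164446] [-0.21 -0.06 -0.16  2.29  0.8   0.35  0.48]
in [561.64772048  92.82683377 260.87164446] [-0.17 -0.   -0.2   2.31  0.98  0.31  0.3 ]
```

```bash
cat > s7.py <<'E'
from h import *
p,o=tcp(SM,-60,-8,50,8); manip.move_ptp(p,o); print(np.round(manip.read_joints(),2))
for dx,dz,v in((-24,-8,60),(-20,-13,40),(-15,-26,40)):
    p,o=tcp(SM,dx,dz,50,8); print(manip.move_straight(p,vel=v,threshold=6),manip.read_ft_force().round(1))
p,o=tcp(SM,-15,-40,50,8); print(manip.move_straight(p,vel=20,threshold=2),(manip.read_tool_pos()-p).round(1),manip.read_ft_force().round(1),manip.read_clock())
c=manip.camera("scene"); cv2.imwrite("pics/s1.png",cv2.resize(c["image"][60:220,220:350],None,fx=3.5,fy=3.5))
E
python3 s7.py
```

```text
[-0.16 -0.14 -0.25  2.35  0.73  0.38  0.51]
False [-1.4  0.2 -0.2]
False [ 0.9  0.2 -0.3]
False [ 0.1 -0.2 -0.1]
True [0.2 0.1 1.8] [0.1 0.1 3.4] 16.6667
```

View pics/s1.png

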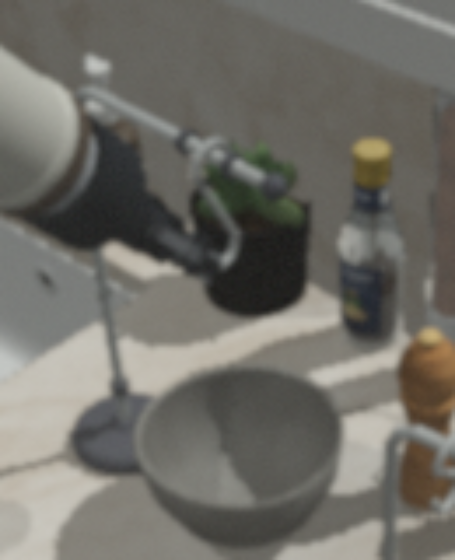

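The hook is on the bar between the collars at about (210,150), and contact came at the expected height. I release it and back out along the tool axis.

```bash
cat > s8.py <<'E'
from h import *
manip.let_go(); manip.sleep(0.5)
p,o=tcp(SM,-15,-38,50,8,back=70); print(manip.move_straight(p,vel=80,threshold=6),manip.read_ft_force().round(1),np.round(manip.read_joints(),2))
T=toolT(); c=manip.camera("wrist"); cv2.imwrite("pics/w4.png",c["image"]); np.savez("w4.npz",T=T,**c)
Pm=wcloud(c,c["range_z"]<400,T); H=R.from_euler('Z',-SM[1],degrees=True).apply(Pm-SM[0])
for lo in range(-55,60,10):
    s=H[(abs(H[:,1])<12)&(H[:,2]>lo)&(H[:,2]<lo+10)&(abs(H[:,0])<30)]
    if len(s)>3: print(lo,len(s),s.mean(0).round(1),s[:,0].min().round(),s[:,0].max().round())
for n in("wrist",):
    for s in manip.silhouettes(n,"long_hook")[:1]: print(s["confidence"],s["point"],np.percentile(wcloud(c,s["region"],T),[3,50,97],axis=0).round().tolist())
print(manip.read_clock())
for nm,a in (("b",tcp(BM,0,0,50,12)),("b40",tcp(BM,0,40,50,12)),("b100",tcp(BM,0,100,50,12)),("b160",tcp(BM,0,160,50,12)),("h",tcp(SM,-6,-79,50,12)),("hup",tcp(SM,-10,-53,50,12)),("hout",tcp(SM,-50,-50,50,12))):
    q=manip.inverse_kinematics(*a); print(nm,None if q is None else np.round(q,2))
E
python3 s8.py
```

```text
False [-0.8  1.   0.4] [-0.18 -0.18 -0.22  2.32  0.62  0.43  0.64]
-55 12 [ -4.3   2.7 -46.8] -13.0 8.0
-45 155 [ -3.1   1.6 -39.3] -20.0 14.0
-35 150 [ -4.3   1.6 -30.9] -20.0 14.0
-25 82 [  6.6   1.9 -19.9] 3.0 11.0
-15 82 [ 1.8  1.9 -9.9] -2.0 6.0
-5 94 [-2.8  1.7  0.1] -6.0 1.0
5 120 [-7.2  1.2  9.9] -11.0 -3.0
15 119 [-12.1   1.4  20. ] -16.0 -8.0
25 164 [-14.7   0.8  30.8] -19.0 17.0
35 569 [-6.6  0.2 40.2] -18.0 10.0
45 76 [-7.8  1.5 47.1] -13.0 6.0
0.58 [320.5, 279.6] [[552.0, 91.0, 260.0], [561.0, 94.0, 312.0], [585.0, 97.0, 352.0]]
19.1083
b [ 1.74  0.66 -1.07  2.39  2.49  0.29 -0.25]
b40 [ 1.9   0.66 -1.28  2.38  2.    0.29  0.24]
b100 [ 2.06  0.53 -1.45  2.34  1.33  0.22  0.82]
b160 [-0.63 -0.25  1.34  2.34 -0.24  0.23  2.26]
h [-0.16  0.11 -0.21  2.33  1.4   0.27 -0.13]
hup [-0.08  0.05 -0.29  2.31  1.15  0.29  0.13]
hout [-0.05 -0.03 -0.36  2.38  1.09  0.3   0.15]
```

View pics/w4.png

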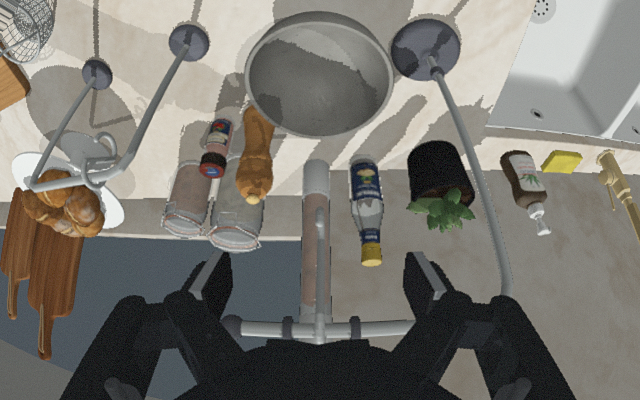

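The hook hangs plumb at column ~320, between the collars at ~(288,328) and ~(353,326), and the fingers are clear of it. Now I go to the basket.

```bash
cat > s9.py <<'E'
from h import *
manip.move_ptp([430,60,330],ori(0,80,0).as_rotvec())
p,o=tcp(BM,0,100,50,12); q=manip.inverse_kinematics(p,o); print(q)
manip.move_ptp(p,o); print(np.round(manip.read_joints(),2),manip.read_clock())
T=toolT(); c=manip.camera("wrist"); cv2.imwrite("pics/w5.png",c["image"]); np.savez("w5.npz",T=T,**c)
Pm=wcloud(c,c["range_z"]<600,T); H=R.from_euler('Z',-BM[1],degrees=True).apply(Pm-BM[0]*[1,1,0])
for lo in range(70,150,8):
    s=H[(np.hypot(H[:,0],H[:,1])<50)&(H[:,2]>lo)&(H[:,2]<lo+8)]
    l,r=s[s[:,1]<0],s[s[:,1]>0]
    if len(l)>2 and len(r)>2: print(lo,len(l),l.mean(0).round(1),len(r),r.mean(0).round(1))
E
python3 s9.py
```

```text
[ 2.05996881  0.53003822 -1.45321326  2.34220512  1.32740685  0.2218344
  0.81855629]
[ 2.06  0.53 -1.45  2.34  1.33  0.22  0.82] 22.2583
70 74 [ -0.  -37.6  74.1] 87 [-4.  38.4 73.9]
78 80 [ -0.6 -28.3  82.2] 97 [-3.5 29.4 81.8]
86 68 [ -1.2 -20.5  89.7] 70 [-3.4 21.6 89.7]
94 55 [ -1.4 -17.3  97.8] 59 [-3.3 17.9 97.9]
102 57 [ -1.7 -17.  106. ] 61 [ -3.3  17.9 105.7]
110 70 [ -1.5 -16.7 114.1] 61 [ -3.5  17.8 114. ]
118 64 [ -1.7 -16.7 122.4] 73 [ -3.4  17.5 121.9]
126 70 [ -1.7 -16.4 130. ] 77 [ -3.4  17.3 130.2]
134 120 [ -1.8 -12.7 138.5] 123 [ -3.   13.7 138.5]
142 139 [ -1.8  -5.4 144.3] 151 [ -2.3   5.7 144.4]
```

View pics/w5.png

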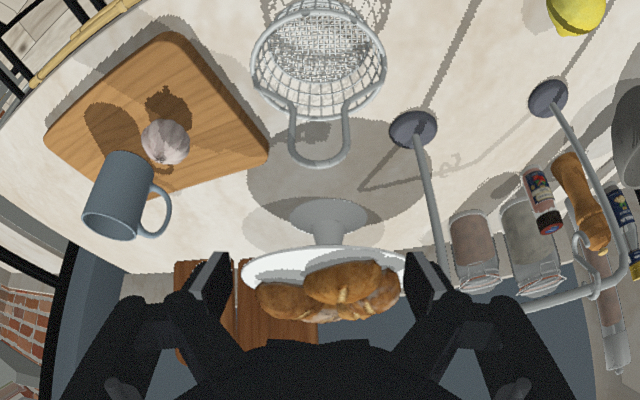

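The handle is centred, with about 3° of yaw to correct (new yaw about −15°). Next: descend, grip and lift.

```bash
sed -i 's/-17.9)/-15.0)/' h.py
cat > s10.py <<'E'
from h import *
p,o=tcp(BM,-0.5,60,50,12); 
try: print(manip.move_straight(p,frame=o,vel=80))
except manip.MotionError as e: print("E1",e); manip.move_ptp(p,o)
print(np.round(manip.read_joints(),2))
p,o=tcp(BM,-0.5,0,50,12)
try: print(manip.move_straight(p,frame=o,vel=60,threshold=6))
except manip.MotionError as e:
    print("E2",e); q=manip.inverse_kinematics(p,o); print(q)
print(np.round(manip.read_joints(),2),manip.read_ft_force().round(1),(manip.read_tool_pos()-p).round(1),manip.read_clock())
E
python3 s10.py
```

```text
False
[ 1.96  0.62 -1.33  2.36  1.69  0.22  0.57]
False
[ 1.91  0.9  -1.3   2.38  2.05  0.44  0.38] [ 0.9 -0.6  0.2] [ 0.1 -0.2  0.4] 24.1083
```

```bash
cat > s11.py <<'E'
from h import *
manip.close_gripper(f_grip=70); print(manip.read_grip_width(),manip.read_grip_force())
p,o=tcp(BM,-0.5,100,50,12); print(manip.move_straight(p,vel=80),np.round(manip.read_joints(),2),manip.read_ft_force().round(1),manip.read_clock())
for pt in(50,55,60,65,70,80):
  for pos in((430,-60,330),(450,-40,330),(430,60,330),(420,-120,330),(420,-120,280)):
    q=manip.inverse_kinematics(pos,ori(-4,pt,0).as_rotvec()); print(pt,pos,None if q is None else np.round(q,2))
E
python3 s11.py
```

```text
37.85274708307191 68.85117776691914
False [ 2.09  0.61 -1.49  2.33  1.27  0.27  0.96] [-0.3  0.1 -1.9] 26.0167
50 (430, -60, 330) None
50 (450, -40, 330) None
50 (430, 60, 330) None
50 (420, -120, 330) None
50 (420, -120, 280) None
55 (430, -60, 330) None
55 (450, -40, 330) None
55 (430, 60, 330) None
55 (420, -120, 330) None
55 (420, -120, 280) None
60 (430, -60, 330) None
60 (450, -40, 330) None
60 (430, 60, 330) None
60 (420, -120, 330) None
60 (420, -120, 280) [ 0.57 -0.28 -0.21  2.39 -0.38  0.55  2.14]
65 (430, -60, 330) None
65 (450, -40, 330) [ 0.56 -0.28 -0.44  2.22 -0.2   0.75  1.73]
65 (430, 60, 330) [-0.36 -0.3   0.01  2.25  0.24  0.81  1.02]
65 (420, -120, 330) [ 0.56 -0.29 -0.21  2.24 -0.25  0.78  1.99]
65 (420, -120, 280) [ 0.54 -0.24 -0.21  2.32 -0.26  0.64  2.01]
70 (430, -60, 330) [ 0.62 -0.27 -0.44  2.18 -0.2   0.86  1.78]
70 (450, -40, 330) [ 0.83 -0.25 -0.67  2.15 -0.24  0.86  1.78]
70 (430, 60, 330) [ 0.23 -0.26 -0.44  2.18 -0.02  0.86  1.3 ]
70 (420, -120, 330) [ 0.81 -0.25 -0.43  2.17 -0.27  0.88  2.01]
70 (420, -120, 280) [ 1.4  -0.29 -0.93  2.24 -0.51  0.81  2.26]
80 (430, -60, 330) [ 1.45 -0.29 -1.12  2.04 -0.35  1.08  1.96]
80 (450, -40, 330) [ 1.43 -0.23 -1.2   2.01 -0.28  1.06  1.84]
80 (430, 60, 330) [ 1.06 -0.26 -1.09  2.04 -0.24  1.06  1.56]
80 (420, -120, 330) [ 0.72 -0.13 -0.43  2.05 -0.11  1.04  1.83]
80 (420, -120, 280) [ 1.68 -0.2  -1.27  2.1  -0.31  0.95  2.07]
```

```bash
cat > s12.py <<'E'
from h import *
manip.move_ptp([420,-120,330],ori(-4,75,0).as_rotvec()); print(np.round(manip.read_joints(),2))
manip.movej([-0.43,-0.15,0.17,2.07,0.08,1.05,1.28]); print(manip.read_clock(),manip.read_grip_width())
p,o=tcp(SM,-55,-52,50,12); q=manip.inverse_kinematics(p,o); print(q)
manip.move_ptp(p,o); manip.sleep(.2); print(np.round(manip.read_joints(),2),manip.read_clock(),manip.read_grip_width())
T=toolT(); c=manip.camera("wrist"); cv2.imwrite("pics/w6.png",c["image"]); np.savez("w6.npz",T=T,**c)
Pm=wcloud(c,c["range_z"]<500,T); H=R.from_euler('Z',-SM[1],degrees=True).apply(Pm-SM[0])
print("handle")
for lo in range(-60,-5,5):
    s=H[(abs(H[:,1])<22)&(abs(H[:,0]+55)<20)&(H[:,2]>lo)&(H[:,2]<lo+5)]
    if len(s)>3: print(lo,len(s),s.mean(0).round(1),s.min(0).round(),s.max(0).round())
print("hook")
for lo in range(-50,50,10):
    s=H[(abs(H[:,1])<9)&(H[:,2]>lo)&(H[:,2]<lo+10)&(abs(H[:,0])<28)]
    if len(s)>3: print(lo,len(s),s.mean(0).round(1),s[:,0].min().round(),s[:,0].max().round())
E
python3 s12.py
```

```text
[ 1.17 -0.23 -0.76  2.1  -0.29  0.98  2.04]
29.1083 37.353749353867286
[ 0.02645953 -0.03589654 -0.43338456  2.39035393  1.10500489  0.29775398
  0.1286565 ]
[ 0.03 -0.04 -0.43  2.39  1.1   0.3   0.13] 30.375 37.559954632821984
handle
-60 275 [-59.2   0.3 -57.5] [-67. -22. -60.] [-53.  22. -55.]
-55 340 [-61.1  -0.  -52.5] [-71. -22. -55.] [-53.  22. -50.]
-50 369 [-63.6   0.1 -47.4] [-75. -22. -50.] [-54.  22. -45.]
-45 290 [-60.3  -0.  -42.5] [-75. -19. -45.] [-53.  19. -40.]
-40 292 [-60.3  -0.2 -37.5] [-74. -19. -40.] [-53.  19. -35.]
-35 388 [-62.7   0.  -32.3] [-75. -21. -35.] [-52.  20. -30.]
-30 441 [-61.4  -0.3 -27.6] [-75. -21. -30.] [-53.  20. -25.]
-25 313 [-56.7  -0.6 -22.6] [-72. -21. -25.] [-53.  20. -20.]
-20 444 [-55.9  -0.3 -17.4] [-58. -15. -20.] [-53.  14. -15.]
-15 16 [-55.9  -0.2 -14.6] [-57.  -3. -15.] [-54.   3. -14.]
hook
-50 117 [-11.3   1.8 -44.4] -19.0 12.0
-40 201 [-10.9   1.6 -34.3] -21.0 14.0
-30 74 [  5.    1.8 -28. ] -19.0 14.0
```

View pics/w6.png

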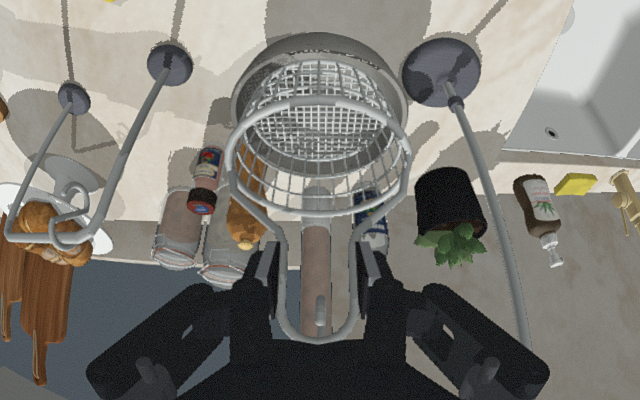

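The loop is upright with its crown at about (320,340), and the hook behind it shows through the opening at ~(320,310). The crown is 8 mm above the hook tip, so I thread it on.

```bash
cat > s13.py <<'E'
from h import *
for dx,dz,v in((-8,-52,50),(-6,-64,30),(-3,-74,30)):
    p,o=tcp(SM,dx,dz,50,12,dy=1.3); print(manip.move_straight(p,vel=v,threshold=5),manip.read_ft_force().round(1))
p,o=tcp(SM,-2,-84,50,12,dy=1.3); print(manip.move_straight(p,vel=15,threshold=1.6),(manip.read_tool_pos()-p).round(1),manip.read_ft_force().round(1),manip.read_clock())
c=manip.camera("scene"); cv2.imwrite("pics/s2.png",cv2.resize(c["image"][60:220,220:350],None,fx=3.5,fy=3.5))
E
python3 s13.py
```

```text
False [ 0.5  0.4 -2. ]
False [ 0.5 -0.3 -2.9]
False [-0.   0.7 -2.5]
True [-0.1 -0.   4.7] [ 1.3 -0.3  2.6] 33.025
```

View pics/s2.png

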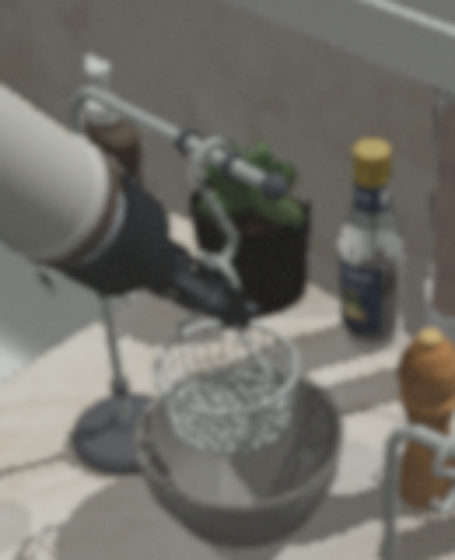

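Contact came at the expected seat height and the load has transferred. Release and withdraw.

```bash
cat > s14.py <<'E'
from h import *
manip.let_go(); manip.sleep(0.8)
p,o=tcp(SM,-2,-79,50,12,dy=1.3,back=80); print(manip.move_straight(p,vel=60,threshold=6),manip.read_ft_force().round(1))
manip.sleep(3)
res=[]
for i in range(3):
    T=toolT(); c=manip.camera("wrist"); 
    Pm=wcloud(c,c["range_z"]<500,T); H=R.from_euler('Z',-SM[1],degrees=True).apply(Pm-SM[0])
    for nm,a,b in(("crown",-46,-36),("legs",-85,-60),("rim",-145,-128)):
        s=H[(abs(H[:,1])<(14 if nm=="crown" else 62))&(abs(H[:,0])<60)&(H[:,2]>a)&(H[:,2]<b)]
        print(nm,len(s),s.mean(0).round(1),s.min(0).round(),s.max(0).round())
    manip.sleep(0.4)
cv2.imwrite("pics/w7.png",c["image"])
P=cloud(manip.camera("scene")); x,y,z=P.T; b=P[(np.hypot(x-580,y-95)<100)&(z>85)&(z<103)]; print("bowl",cv2.minEnclosingCircle(b[:,:2].astype(np.float32)),manip.read_clock())
E
python3 s14.py
```

```text
False [-0.5  0.3 -1.1]
crown 330 [ -2.7   1.1 -41.9] [-18. -13. -46.] [ 16.  14. -36.]
legs 420 [ -1.4   1.2 -72.5] [ -4. -19. -85.] [  2.  21. -60.]
rim 1810 [ -12.3    1.4 -138.5] [ -56.  -54. -145.] [  54.   57. -128.]
crown 328 [ -2.8   1.  -41.9] [-18. -13. -46.] [ 17.  14. -36.]
legs 421 [ -1.4   1.3 -72.5] [ -3. -19. -85.] [  1.  21. -60.]
rim 1800 [ -12.2    1.4 -138.4] [ -56.  -54. -145.] [  54.   57. -128.]
crown 333 [ -2.6   1.  -41.8] [-18. -13. -46.] [ 17.  14. -36.]
legs 421 [ -1.4   1.2 -72.6] [ -4. -19. -85.] [  1.  21. -60.]
rim 1809 [ -12.1    1.4 -138.4] [ -56.  -54. -145.] [  54.   57. -128.]
bowl ((580.4735717773438, 90.58050537109375), 87.4820556640625) 40.3
```

View pics/w7.png

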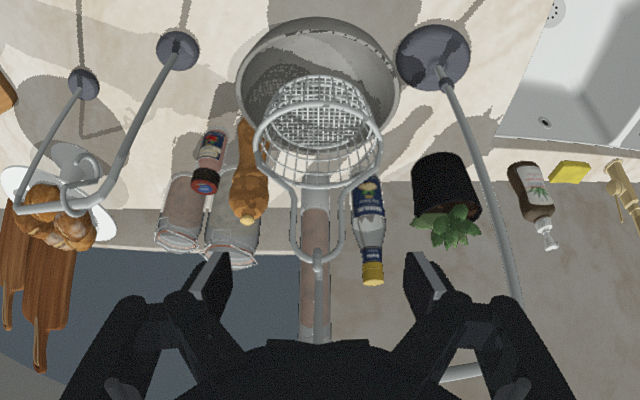

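The basket hangs upright and still from the hook's lower loop at about (318,262), over the bowl. The fingers are clear, the bowl has not moved, and the short hook is still on the rail.

```bash
python3 -c "
from rig import manip
print(manip.hand_in())"
```

```text
the job is handed in; nothing more can be done
None
```

I handed the job in at about 40 s. The long hook hangs on the stand's bar between the collars, and the basket hangs still and upright from it, clear above the bowl. The short hook is still on the rail and the bowl hasn't shifted; I haven't seen the judge's result.

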